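# Repack the square glass bottles in their foam nests

### The job

The round flask has been put by mistake in the largest foam nest: take it out and set it upright on the cork ring. Stand each of the three square bottles upright, fully down on the floor of the foam nest that fits its size: the smallest in the smallest nest, the middle one in the middle nest, the largest in the largest. It is old glass, so set every piece down without dropping it or tipping it over, and leave the beaker and the bowl where they are.

Things in the scene. Friction and masses are not known exactly. Their poses are not given: they have to be found in the camera images.
- bottle_small: The smallest square bottle of pale green glass, loose: square body 26 mm wide and 54 mm tall with a flat shoulder, then a round neck 14 (lip 20) mm across; 72 mm tall in all. Origin: centre of its underside; z up, x and y along the normals of its flat sides.
- bottle_medium: The middle-sized square bottle of pale green glass, loose: square body 42 mm wide and 62 mm tall with a flat shoulder, then a round neck 20 (lip 26) mm across; 80 mm tall in all. Origin: centre of its underside; z up, x and y along the normals of its flat sides.
- bottle_large: The largest square bottle of pale green glass, loose: square body 58 mm wide and 70 mm tall with a flat shoulder, then a round neck 28 (lip 34) mm across; 88 mm tall in all. Origin: centre of its underside; z up, x and y along the normals of its flat sides.
- flask: The round flask of the same glass, loose: globe 58 mm across (widest 26 mm above its underside) on a small flat foot 24 mm across, with a straight neck 22 mm across from 55 to 88 mm above the underside and a lip 26 mm across; 94 mm tall. At the start it stands in the recess of the largest nest. Origin: centre of its underside; z up along the neck.
- nest_small: Smallest nest: white foam block, fixed to the bench, 66 mm square and 16 mm tall, with a square recess 42 mm wide in its top, 10 mm deep (recess floor 6 mm above the bench, walls 12 mm thick). Origin: centre of its underside; z up, x and y along its sides.
- nest_medium: Middle nest: white foam block, fixed to the bench, 82 mm square and 16 mm tall, with a square recess 58 mm wide in its top, 10 mm deep (recess floor 6 mm above the bench, walls 12 mm thick). Origin: centre of its underside; z up, x and y along its sides.
- nest_large: Largest nest: white foam block, fixed to the bench, 98 mm square and 16 mm tall, with a square recess 74 mm wide in its top, 10 mm deep (recess floor 6 mm above the bench, walls 12 mm thick). Origin: centre of its underside; z up, x and y along its sides.
- cork_ring: Flat cork ring, fixed to the bench, 86 mm outer and 48 mm inner diameter, 20 mm tall. The flask's globe sits in its hole, the foot then about 10 mm above the bench. Origin: centre of its underside.
- beaker: Bystander: open round glass beaker, rim 62 mm across, 75 mm tall, loose, standing among the square bottles. Origin: centre of its underside.
- bowl: Bystander: open round glass bowl, rim 110 mm across, 55 mm tall, loose, at the far side of the bench. Origin: centre of its underside.

How it is judged:
By the outcome, as a careful person would: the job done as asked, in the order asked, and still so for the second after the job is handed in, with the robot touching nothing.
It also fails if it takes over 109 s, if anything falls off the work surface, if the arm or the gripper's body presses on something with over 40 N, if the wrist force passes 120 N, or if a joint passes its speed limit or range.

### The arm

A 7-joint arm with a two-finger parallel gripper is mounted at the origin on the work surface. World frame = base frame: x ahead of the robot, y to its left, z up, the work surface at z = 0. Lengths are in m, angles in rad, forces in N, time in s.
With the tool pointing down it reaches from about 0.425 to 0.925 m from the base axis. Payload 6.8 kg.
Tool frame: the origin (TCP) lies on the centre line of the jaws, within the pads' length; the fingertips stand 17 mm ahead of it and the grasp point (between the pads) lies 2 mm behind it; z points along the fingers, x is the direction in which the jaws open and shut, and the axes are right-handed (so a half turn about z gives the same grasp; the last joint's range is limited). The gripper opens to 85 mm and grips with 20 to 120 N. Pads are 22 mm wide; open, the fingers measure 114 mm over their backs; the gripper's body (76 mm by 85 mm) begins 54 mm behind the grasp point. The pads swing forward as they close: fully open they stand 13 mm farther back than shut.
Start: joints at [1.217, 0.477, 0.022, 1.555, -0.011, 1.109, -0.083], TCP at [0.164, -0.655, 0.248] pointing down, gripper open.
Joint ranges: [-2.96, 2.96], [-0.34, 2.1], [-1.41, 1.46], [0.24, 2.44], [-1.37, 4.51], [0.17, 1.92], [-2.96, 2.96]. Speed limits (rad/s): [2.39, 2.39, 3.14, 3.14, 3.14, 3.14, 3.14].

### API

Orientations are given as a rotation vector (axis times angle).
In Python, from bench import r gives the robot as it stands.
- The arm moves only by the tool arm_command, never from a script. Its argument "increments" is a list of rows, each a list of 3 entries, a list of its own where there are three numbers: the shift along the world's x, y, z in m, then the turn, a rotation vector about the world's x, y, z in rad, then the opening in per cent of the stroke, from 0 (shut) to 100 (fully open). A call has 1 to 10 rows; each row is the pose to reach, as a shift and turn from the pose commanded when the call began; what a row does not reach only later rows make up. A row lasts 1/10 s, in which the tool goes at most 50 mm and 8.59 degrees, less where a joint would pass 70% of its speed; a pose out of reach is approached as far as the arm can. A call with a gripper value outside its range is refused whole. The fingers move at their own pace and stop on an object; "newtons" is the grip in N (left out, the last holds). Time passes only in rows, so rows that repeat a pose let the fingers close. It gives the time, the measured TCP pose, the force and the opening at its end, in the units of the state.
- r.get_obs(): the state, without advancing time (a new reading comes with each control period).
- r.grab_frame(name): name is "scene" or "top" or "wrist"; returns the picture (400x640x3 uint8, blue, green, red); there is no depth.
- r.camera_model(name): a dict with "camera_matrix" (3x3 intrinsics, pixels), "camera_from_world" (4x4, takes a point from world to camera coordinates). Camera axes: x right, y down, z forward; pixel columns grow to the right and rows downward; lengths in m; the calibration is good to about 2 mm. A picture is of the moment at which its call begins: read the wrist's pose just before it. camera_model takes no time and is no camera call; for the wrist camera it gives the pose at the moment of the call.
- r.hand_in(): hands the job in, once; it reports no verdict.
The state is a dict: "clock": time; "joints": joint angles; "qvel": joint speeds; "tau": joint torques, N m; "tcp_pos": TCP position; "orientation": TCP orientation; "contact_force": force on the tool from outside, world axes, zero at the start; "moment": the same for the moment, N m; "grip_width": finger opening in m.
Only numpy, scipy, OpenCV 4.12 (cv2) and the standard library are available. Lean on these libraries where they do the work, as an engineer would, in place of code of your own. Each camera call takes 0.05 s, during which the arm holds its last target. There are 200 camera calls.

## Working session

There is one attempt and no reset: what is moved stays moved. The work goes in short steps, Python scripts to look and compute and a tool call to move; the robot and the scene stay as the last step left them, time stands still between calls to the robot, and variables do not carry over. Pictures are saved under pics/ and viewed, about 12 in all and at most 16, crops included, and the job is handed in when it is done.

Besides the shell and the picture viewer there is one more tool, called after "Emit:" as name(argument=value, ...), one argument or row to a line, values as JSON. arm_command: Moves the arm, as the interface text tells. Its arguments: {"type":"object","properties":{"increments":{"type":"array","items":{"type":"array"}},"newtons":{"type":"number"}},"required":["increments"]}

```bash
mkdir -p pics; python3 - <<'E'
from bench import r
import cv2,numpy as np
o=r.get_obs();print(o)
for n in("scene","top"):
    f=r.grab_frame(n);cv2.imwrite(f"pics/{n}0.png",f)
    m=r.camera_model(n);print(n,np.round(m["camera_matrix"],1).tolist(),np.round(m["camera_from_world"],3).tolist())
E
```

```text
{'clock': 0.0, 'joints': array([ 1.21690154,  0.47777387,  0.02236956,  1.55647618, -0.01151542,
        1.10928551, -0.08308267]), 'qvel': array([-1.53014728e-03, -9.88471288e-04,  1.25207207e-03, -1.80745937e-03,
       -3.15258385e-04,  5.06875589e-05, -4.30729313e-04]), 'tau': array([ 7.30100764e-04, -5.96436274e+01,  1.60831690e+00, -2.81185913e+01,
        1.24618207e-02,  9.42971790e-03, -5.51646302e-07]), 'tcp_pos': array([ 0.16408086, -0.65416743,  0.24733341]), 'orientation': array([-2.47621950e+00,  1.93173727e+00,  2.36991375e-03]), 'contact_force': array([-0.09639485, -0.09755411,  0.61212516]), 'moment': array([ 0.02217115, -0.02747022,  0.00317754]), 'grip_width': 0.08515097666509494}
scene [[402.1, 0.0, 331.0], [0.0, 402.1, 198.4], [0.0, 0.0, 1.0]] [[0.192, 0.981, -0.002, -0.103], [0.828, -0.163, -0.536, -0.476], [-0.527, 0.101, -0.844, 1.204], [0.0, 0.0, 0.0, 1.0]]
top [[429.2, 0.0, 320.3], [0.0, 429.2, 199.1], [0.0, 0.0, 1.0]] [[-0.001, -1.0, 0.003, -0.018], [-0.99, 0.001, -0.144, 0.635], [0.144, -0.003, -0.99, 1.013], [0.0, 0.0, 0.0, 1.0]]
```

View pics/top0.png

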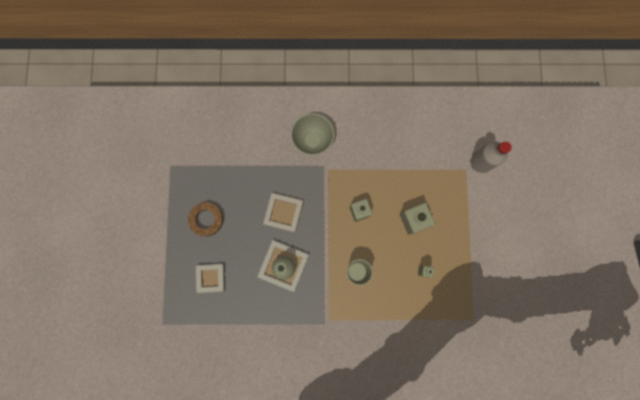

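View pics/scene0.png

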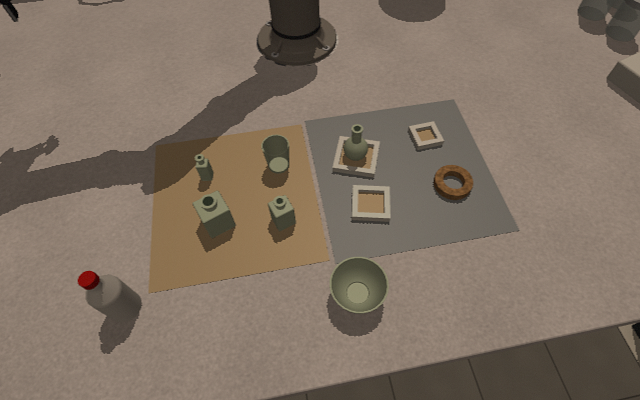

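The top view shows the cork ring at (205,219), and the small nest at (210,278), the medium nest at (283,212) and the large nest with the flask at (283,265). The small, medium and large bottles are at (428,271), (362,209) and (419,218), the beaker at (359,271) and the bowl at (313,133). All pieces are upright.

```bash
cat > h.py <<'E'
import cv2,numpy as np
from bench import r
def ray(m,uv,z):
    K,T=np.array(m["camera_matrix"]),np.array(m["camera_from_world"])
    uv=np.atleast_2d(np.asarray(uv,float))
    d=np.c_[uv,np.ones(len(uv))]@np.linalg.inv(K).T@T[:3,:3]
    c=-T[:3,:3].T@T[:3,3]
    return c+d*((z-c[2])/d[:,2])[:,None]
def rect(m,cnt,z):
    p=ray(m,cnt.reshape(-1,2),z)[:,:2]
    (c,s,a)=cv2.minAreaRect((p*1000).astype(np.float32)); return np.round(c,1),np.round(s,1),round(a,1)
E
python3 - <<'E'
from h import *
f=cv2.imread("pics/top0.png");m=r.camera_model("top")
hsv=cv2.cvtColor(f,cv2.COLOR_BGR2HSV)
for (u,v) in [(205,219),(210,278),(283,212),(283,265),(428,271),(362,209),(419,218),(359,271)]:
    print((u,v),hsv[v,u],np.round(ray(m,(u,v),.016)[0],3))
S=6
def crop(x0,x1,y0,y1):return cv2.resize(f[y0:y1,x0:x1],None,fx=S,fy=S,interpolation=cv2.INTER_CUBIC)
# nests: white
for nm,(x0,x1,y0,y1) in dict(ns=(190,230,258,298),nm=(258,308,188,238),nl=(252,314,235,296)).items():
    c=crop(x0,x1,y0,y1);h=cv2.cvtColor(c,cv2.COLOR_BGR2HSV)
    w=((h[...,2]>140)&(h[...,1]<60)).astype(np.uint8)*255
    cs=max(cv2.findContours(w,0,2)[0],key=cv2.contourArea).reshape(-1,2)
    print(nm,rect(m,(cs+.5)/S-.5+[x0,y0],.016))
c=crop(185,227,198,240);h=cv2.cvtColor(c,cv2.COLOR_BGR2HSV)
w=((h[...,0]<20)&(h[...,1]>90)).astype(np.uint8)*255
cs=max(cv2.findContours(w,0,2)[0],key=cv2.contourArea).reshape(-1,2)
print("ring",rect(m,(cs+.5)/S-.5+[185,198],.02))
S=4
cv2.imwrite("pics/b.png",crop(340,440,190,290)); 
E
```

```text
(205, 219) [ 22  26 108] [0.589 0.271 0.016]
(210, 278) [ 18  98 146] [0.443 0.254 0.016]
(283, 212) [ 16  99 141] [0.606 0.075 0.016]
(283, 265) [ 31  47 120] [0.474 0.074 0.016]
(428, 271) [ 29  59 122] [ 0.459 -0.286  0.016]
(362, 209) [26 61 67] [ 0.614 -0.125  0.016]
(419, 218) [26 58 66] [ 0.591 -0.268  0.016]
(359, 271) [ 31  53 139] [ 0.459 -0.115  0.016]
ns (array([442.1, 256.3]), array([65.5, 65.4]), 3.1)
nm (array([606.2,  76.4]), array([81.3, 80.9]), 75.7)
nl (array([472.3,  74.7]), array([98.4, 97.7]), 68.1)
ring (array([589. , 270.3]), array([84.5, 84.9]), 28.4)
```

View pics/b.png

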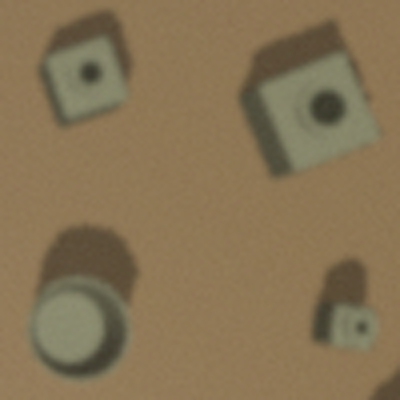

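```bash
python3 - <<'E'
from h import *
f=cv2.imread("pics/top0.png");m=r.camera_model("top");S=6
for nm,(x0,x1,y0,y1),zs,zt in [("small",(415,440,255,285),.054,.072),("med",(347,378,193,226),.062,.08),("large",(398,440,193,240),.07,.088),("flask",(268,300,250,285),.026,.094)]:
    c=cv2.resize(f[y0:y1,x0:x1],None,fx=S,fy=S,interpolation=cv2.INTER_CUBIC);h=cv2.cvtColor(c,cv2.COLOR_BGR2HSV)
    w=((h[...,0]>22)&(h[...,1]<88)&(h[...,2]>95)).astype(np.uint8)*255
    w=cv2.morphologyEx(w,cv2.MORPH_OPEN,np.ones((7,7)))
    cv2.imwrite(f"pics/m_{nm}.png",w)
    cs=max(cv2.findContours(w,0,2)[0],key=cv2.contourArea).reshape(-1,2)
    print(nm,rect(m,(cs+.5)/S-.5+[x0,y0],zs if nm!="flask" else .032))
    d=((h[...,2]<80)).astype(np.uint8)
    n,l,st,ce=cv2.connectedComponentsWithStats(d)
    for i in range(1,n):
        if st[i,4]>60: print("  dark",st[i].tolist(),np.round(ray(m,(ce[i]+.5)/S-.5+[x0,y0],zt+(.006 if nm=="flask" else 0))[0]*1000,1))
E
```

```text
small (array([ 459.6, -276.2]), array([27.5, 25.7]), 81.9)
  dark [25, 64, 22, 53, 811] [ 463.5 -254.1   72. ]
med (array([ 608.2, -118.3]), array([44.9, 44.7]), 19.9)
  dark [83, 80, 22, 23, 393] [ 609.1 -118.5   80. ]
large (array([ 587.3, -255.9]), array([58.6, 59.8]), 22.1)
  dark [121, 122, 44, 44, 1513] [ 587.3 -256.9   88. ]
flask (array([463.8,  74.3]), array([48.3, 48. ]), 22.2)
  dark [64, 37, 94, 49, 1105] [489.   56.6 100. ]
  dark [153, 88, 9, 14, 89] [474.1  42.2 100. ]
  dark [64, 96, 29, 28, 637] [468.4  72.3 100. ]
```

Emit:
arm_command(
  increments=[
    [[0.336,0.255,0],[0,0,0.66],100],
    [[0.336,0.255,0],[0,0,0.66],100],
    [[0.336,0.255,0],[0,0,0.66],100],
    [[0.336,0.255,0],[0,0,0.66],100],
    [[0.336,0.255,0],[0,0,0.66],100],
    [[0.336,0.255,0],[0,0,0.66],100],
    [[0.336,0.255,0],[0,0,0.66],100],
    [[0.336,0.255,0],[0,0,0.66],100],
    [[0.336,0.255,0],[0,0,0.66],100],
    [[0.336,0.255,0],[0,0,0.66],100],
  ],
)

```text
clock: 1.1
tcp_pos: [0.5041, -0.3951, 0.2478]
orientation: [-2.971, 1.013, -0.001]
contact_force: [0.5, 0.3, 0.2]
grip_width: 0.0851
```

Emit:
arm_command(
  increments=[
    [[-0.03,0.472,0],[0,0,0.66],100],
    [[-0.03,0.472,0],[0,0,0.66],100],
    [[-0.03,0.472,0],[0,0,0.66],100],
    [[-0.03,0.472,0],[0,0,0.66],100],
    [[-0.03,0.472,0],[0,0,0.66],100],
    [[-0.03,0.472,0],[0,0,0.66],100],
    [[-0.03,0.472,0],[0,0,0.66],100],
    [[-0.03,0.472,0],[0,0,0.66],100],
    [[-0.03,0.472,0],[0,0,0.66],100],
    [[-0.03,0.472,0],[0,0,0.66],100],
  ],
)

```text
clock: 2.1
tcp_pos: [0.4693, 0.0757, 0.2486]
orientation: [-3.141, 0.002, -0.001]
contact_force: [0.2, -0.2, -0.5]
grip_width: 0.0854
```

```bash
python3 - <<'E'
from h import *
o=r.get_obs();m=r.camera_model("wrist");f=r.grab_frame("wrist");cv2.imwrite("pics/w1.png",f)
print(o["tcp_pos"],o["orientation"],o["joints"]);print(np.round(m["camera_matrix"],1).tolist(),np.round(m["camera_from_world"],3).tolist())
E
```

```text
[0.46933346 0.07567707 0.24855543] [-3.14084862e+00  2.33898078e-03 -7.15374024e-04] [ 0.27674785  0.20231759 -0.63501678  1.98306525  0.1415963   0.99876749
 -0.42688145]
[[312.3, 0.0, 319.0], [0.0, 312.3, 198.1], [0.0, 0.0, 1.0]] [[1.0, -0.001, -0.0, -0.469], [-0.0, -0.96, 0.28, 0.038], [-0.001, -0.28, -0.96, 0.401], [0.0, 0.0, 0.0, 1.0]]
```

View pics/w1.png

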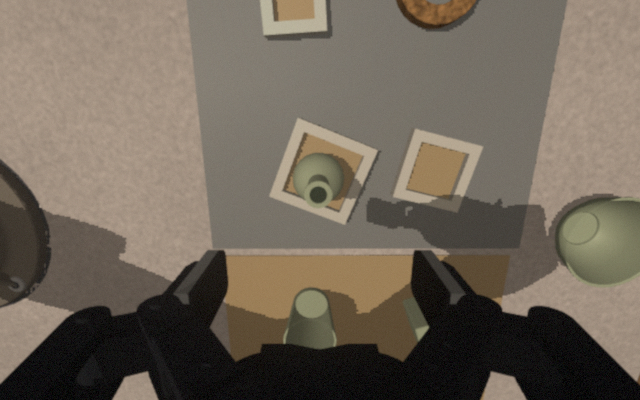

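The wrist view shows the flask's mouth at (318,194), with the globe inside the large nest. The medium nest is at right and the small nest at top left.

```bash
python3 - <<'E'
from h import *
m=r.camera_model("wrist");f=cv2.imread("pics/w1.png")
print(ray(m,[(318,194)],.1), f[180:210:3,318].tolist())
g=cv2.cvtColor(f,6);n,l,s,c=cv2.connectedComponentsWithStats((g[170:215,295:342]<55).astype(np.uint8))
for i in range(1,n):
    if s[i,4]>20: print(s[i],ray(m,c[i]+[295,170],.1))
E
```

```text
[[0.4682918  0.07456632 0.1       ]] [[76, 100, 100], [112, 145, 146], [85, 108, 108], [47, 63, 60], [49, 65, 63], [49, 60, 59], [45, 60, 57], [49, 65, 61], [111, 142, 142], [119, 150, 153]]
```

Emit:
arm_command(
  increments=[
    [[-0.002,0.002,-0.03],[0,0,0],100],
    [[-0.002,0.002,-0.07],[0,0,0],100],
    [[-0.002,0.002,-0.11],[0,0,0],100],
    [[-0.002,0.002,-0.14],[0,0,0],100],
    [[-0.002,0.002,-0.162],[0,0,0],100],
    [[-0.002,0.002,-0.162],[0,0,0],100],
    [[-0.002,0.002,-0.162],[0,0,0],50],
    [[-0.002,0.002,-0.162],[0,0,0],50],
    [[-0.002,0.002,-0.162],[0,0,0],40],
    [[-0.002,0.002,-0.162],[0,0,0],40],
  ],
  newtons=30,
)

```text
clock: 3.15
tcp_pos: [0.4689, 0.0742, 0.0873]
orientation: [-3.142, 0.008, -0.003]
contact_force: [-0.2, -0.5, 0.2]
grip_width: 0.034
```

Emit:
arm_command(
  increments=[
    [[0,0,0],[0,0,0],30],
    [[0,0,0],[0,0,0],20],
    [[0,0,0],[0,0,0],10],
    [[0,0,0],[0,0,0],5],
    [[0,0,0],[0,0,0],5],
    [[0,0,0],[0,0,0],5],
  ],
)

```text
clock: 3.75
tcp_pos: [0.4689, 0.0745, 0.0871]
orientation: [-3.142, 0.008, -0.002]
contact_force: [-1.5, -0.3, 6.5]
grip_width: 0.0238
```

Emit:
arm_command(
  increments=[
    [[0,0,0.01],[0,0,0],5],
    [[0,0,0.03],[0,0,0],5],
    [[0,0,0.06],[0,0,0],5],
    [[0,0,0.09],[0,0,0],5],
    [[0.02,0.033,0.09],[0,0,0],5],
    [[0.04,0.066,0.09],[0,0,0],5],
    [[0.06,0.1,0.09],[0,0,0],5],
    [[0.08,0.13,0.09],[0,0,0],5],
    [[0.1,0.163,0.09],[0,0,0],5],
    [[0.121,0.196,0.09],[0,0,0],5],
  ],
  newtons=40,
)

```text
clock: 4.75
tcp_pos: [0.5896, 0.2712, 0.1766]
orientation: [3.141, -0.008, -0.001]
contact_force: [0.3, 0.3, -1.4]
grip_width: 0.0233
```

```bash
python3 - <<'E'
from h import *
m=r.camera_model("wrist");f=r.grab_frame("wrist");o=r.get_obs();print(o["tcp_pos"],o["grip_width"],o["contact_force"])
g=r.grab_frame("scene")
cv2.imwrite("pics/w2.png",np.hstack([f[:,120:520],cv2.resize(g[90:230,370:510],(400,400))]));np.save("pics/w2.npy",f);cv2.imwrite("pics/w2f.png",f)
E
```

```text
[0.59153803 0.27825447 0.17715048] 0.023660415782005558 [3.44382886 7.03277947 0.9932989 ]
```

View pics/w2.png

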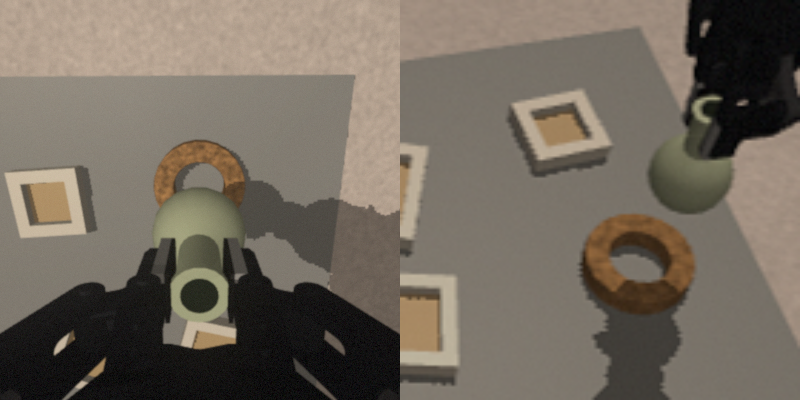

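The flask hangs upright in the jaws. The ring (crop columns 154–245, full-frame centre u≈320) lies right below it in x, which agrees with the top-view measurement.

Emit:
arm_command(
  increments=[
    [[0,0,-0.015],[0,0,0],5],
    [[0,0,-0.035],[0,0,0],5],
    [[0,0,-0.055],[0,0,0],5],
    [[0,0,-0.068],[0,0,0],5],
    [[0,0,-0.075],[0,0,0],5],
    [[0,0,-0.078],[0,0,0],5],
    [[0,0,-0.08],[0,0,0],5],
    [[0,0,-0.082],[0,0,0],5],
    [[0,0,-0.083],[0,0,0],5],
    [[0,0,-0.083],[0,0,0],5],
  ],
)

```text
clock: 5.85
tcp_pos: [0.5896, 0.2706, 0.0938]
orientation: [-3.141, 0.008, -0.001]
contact_force: [0.1, -0.8, -0.8]
grip_width: 0.0235
```

```bash
python3 - <<'E'
from h import *
o=r.get_obs();print(o["tcp_pos"],o["grip_width"],o["contact_force"],o["moment"])
g=r.grab_frame("scene");t=r.grab_frame("top");w=r.grab_frame("wrist")
cv2.imwrite("pics/w3.png",np.hstack([cv2.resize(g[130:220,400:490],(400,400)),w[:,120:520]]))
E
```

```text
[0.5895817  0.2706064  0.09380832] 0.02346236006714871 [ 0.07618137 -0.80473521 -0.81327537] [ 0.0216299  -0.05924881  0.02596788]
```

View pics/w3.png

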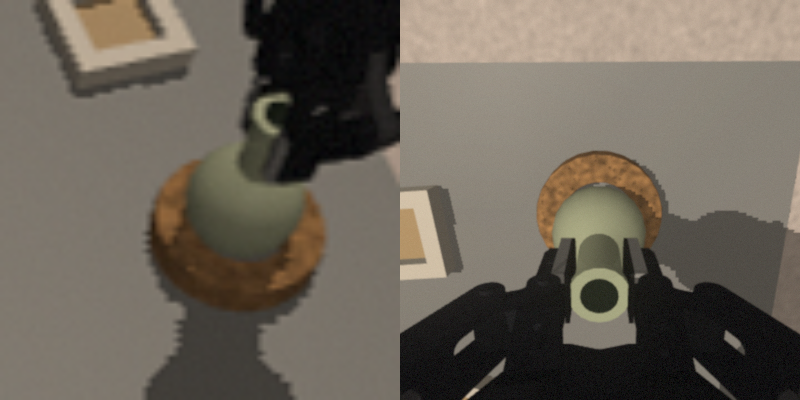

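The flask is centred over the ring hole, about 3–4 mm above seating and with no contact yet.

Emit:
arm_command(
  increments=[
    [[0,0,-0.001],[0,0,0],5],
    [[0,0,-0.002],[0,0,0],5],
    [[0,0,-0.003],[0,0,0],5],
    [[0,0,-0.003],[0,0,0],5],
  ],
)

```text
clock: 6.4
tcp_pos: [0.5899, 0.272, 0.0916]
orientation: [-3.139, 0.007, -0.003]
contact_force: [-0.8, 2.1, 6.1]
grip_width: 0.0238
```

Emit:
arm_command(
  increments=[
    [[0,0,-0.001],[0,0,0],5],
    [[0,0,-0.001],[0,0,0],5],
  ],
)

```text
clock: 6.6
tcp_pos: [0.5901, 0.2727, 0.0913]
orientation: [-3.138, 0.006, -0.005]
contact_force: [-0.8, 2.6, 9.1]
grip_width: 0.0234
```

Emit:
arm_command(
  increments=[
    [[0.001,0.002,0],[0,0,0],5],
    [[0.001,0.003,0],[0,0,0],5],
    [[0.001,0.003,-0.001],[0,0,0],5],
    [[0.001,0.003,-0.001],[0,0,0],5],
  ],
)

```text
clock: 7.0
tcp_pos: [0.5906, 0.2744, 0.0899]
orientation: [-3.14, 0.007, -0.002]
contact_force: [-1.7, 0.3, 11.2]
grip_width: 0.0231
```

Emit:
arm_command(
  increments=[
    [[0,0,0.001],[0,0,0],28],
    [[0,0,0.001],[0,0,0],34],
    [[0,0,0.001],[0,0,0],45],
    [[0,0,0.001],[0,0,0],60],
    [[0,0,0.001],[0,0,0],80],
    [[0,0,0.001],[0,0,0],80],
    [[0,0,0.04],[0,0,0],80],
    [[0,0,0.08],[0,0,0],80],
    [[0,0,0.12],[0,0,0],80],
    [[0,0,0.16],[0,0,0],90],
  ],
)

```text
clock: 8.0
tcp_pos: [0.59, 0.2731, 0.2498]
orientation: [3.142, -0.008, -0.0]
contact_force: [0.5, 0.4, 0.2]
grip_width: 0.077
```

```bash
python3 - <<'E'
from h import *
g=r.grab_frame("scene");w=r.grab_frame("wrist")
cv2.imwrite("pics/w4.png",np.hstack([cv2.resize(g[130:220,400:490],(400,400)),w[:,120:520]]))
E
```

```text
(no output)
```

View pics/w4.png

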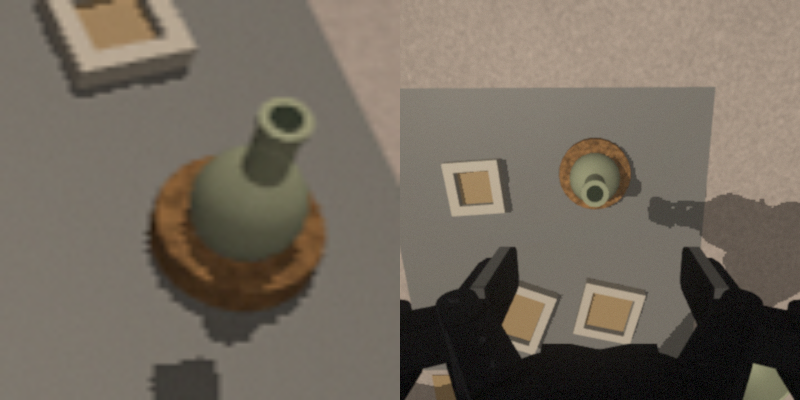

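The flask stands upright, seated in the cork ring; both views agree. Next is the small bottle.

Emit:
arm_command(
  increments=[
    [[-0.13,-0.549,0],[0,0,-0.14],100],
    [[-0.13,-0.549,0],[0,0,-0.14],100],
    [[-0.13,-0.549,0],[0,0,-0.14],100],
    [[-0.13,-0.549,0],[0,0,-0.14],100],
    [[-0.13,-0.549,0],[0,0,-0.14],100],
    [[-0.13,-0.549,0],[0,0,-0.14],100],
    [[-0.13,-0.549,0],[0,0,-0.14],100],
    [[-0.13,-0.549,0],[0,0,-0.14],100],
    [[-0.13,-0.549,0],[0,0,-0.14],100],
    [[-0.13,-0.549,0],[0,0,-0.14],100],
  ],
)

```text
clock: 9.1
tcp_pos: [0.4739, -0.2152, 0.248]
orientation: [3.133, -0.228, -0.0]
contact_force: [0.7, -0.2, 1.0]
grip_width: 0.0854
```

Emit:
arm_command(
  increments=[
    [[0,-0.001,0],[0,0,0],100],
    [[0,-0.001,0],[0,0,0],100],
    [[0,-0.001,0],[0,0,0],100],
  ],
)

```text
clock: 9.4
tcp_pos: [0.4753, -0.2128, 0.248]
orientation: [-3.133, 0.225, 0.0]
contact_force: [-0.6, 0.4, 0.6]
grip_width: 0.0856
```

```bash
python3 - <<'E'
from h import *
print(r.get_obs()["tcp_pos"],r.get_obs()["joints"])
m=r.camera_model("wrist");w=r.grab_frame("wrist");cv2.imwrite("pics/w5.png",w)
np.savez("pics/w5.npz",K=m["camera_matrix"],T=m["camera_from_world"])
E
```

```text
[ 0.47531452 -0.21278639  0.24803151] [ 0.67940969  0.25782926 -0.44359394  1.89695393  0.12827778  1.01487754
  0.03744864]
```

View pics/w5.png

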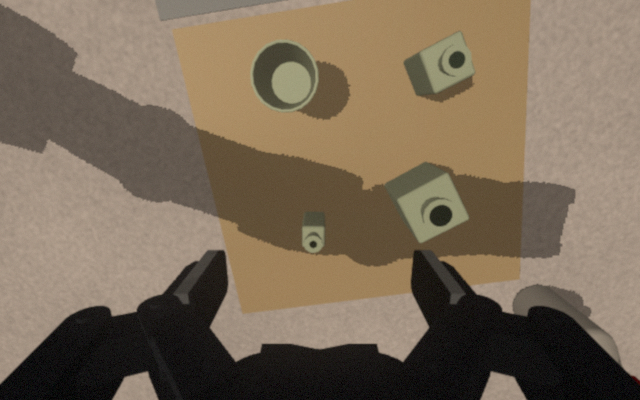

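The small bottle's mouth is at (313,244), the large one's at (440,215), the medium one's at (456,60) and the beaker is at (285,75). The jaws straddle the small bottle in x and stop short of it in y.

```bash
python3 - <<'E'
from h import *
m={k:v for k,v in zip(("camera_matrix","camera_from_world"),np.load("pics/w5.npz").values())}
f=cv2.imread("pics/w5.png");g=cv2.cvtColor(f,6);h=cv2.cvtColor(f,cv2.COLOR_BGR2HSV)
for n,p,z,(x0,x1,y0,y1),zs in [("s",(313,244),.072,(298,330,225,256),.054),("l",(440,215),.088,(385,475,160,250),.07),("m",(456,60),.08,(400,480,25,105),.062)]:
    print(n,np.round(ray(m,p,z)[0]*1000,1))
    S=6;c=cv2.resize(h[y0:y1,x0:x1],None,fx=S,fy=S,interpolation=cv2.INTER_CUBIC)
    w=((c[...,0]>22)&(c[...,1]<95)&(c[...,2]>118)).astype(np.uint8)*255
    w=cv2.morphologyEx(w,cv2.MORPH_OPEN,np.ones((9,9)))
    cs=max(cv2.findContours(w,0,2)[0],key=cv2.contourArea).reshape(-1,2)
    print("  rect",rect(m,(cs+.5)/S-.5+[x0,y0],zs))
E
```

```text
s [ 459.4 -277.1   72. ]
  rect (array([ 458.1, -279.6]), array([31.5, 23.8]), 81.0)
l [ 586.9 -257.    88. ]
  rect (array([ 586.4, -256.5]), array([56.6, 56.9]), 21.5)
m [ 608.3 -119.3   80. ]
  rect (array([ 608.5, -118.4]), array([42.2, 40.6]), 18.1)
```

Emit:
arm_command(
  increments=[
    [[-0.008,-0.032,0],[0,0,0],100],
    [[-0.016,-0.064,0],[0,0,0],100],
    [[-0.016,-0.064,-0.03],[0,0,0],100],
    [[-0.016,-0.064,-0.07],[0,0,0],100],
    [[-0.016,-0.064,-0.11],[0,0,0],100],
    [[-0.016,-0.064,-0.15],[0,0,0],100],
    [[-0.016,-0.064,-0.185],[0,0,0],100],
    [[-0.016,-0.064,-0.205],[0,0,0],100],
    [[-0.016,-0.064,-0.211],[0,0,0],100],
    [[-0.016,-0.064,-0.211],[0,0,0],70],
  ],
  newtons=30,
)

```text
clock: 10.45
tcp_pos: [0.4595, -0.2768, 0.0369]
orientation: [-3.132, 0.224, 0.001]
contact_force: [0.8, -0.0, 0.4]
grip_width: 0.0735
```

Emit:
arm_command(
  increments=[
    [[0,0,0],[0,0,0],45],
    [[0,0,0],[0,0,0],38],
    [[0,0,0],[0,0,0],34],
    [[0,0,0],[0,0,0],31],
    [[0,0,0],[0,0,0],28],
    [[0,0,0],[0,0,0],20],
    [[0,0,0],[0,0,0],10],
    [[0,0,0],[0,0,0],10],
  ],
)

```text
clock: 11.25
tcp_pos: [0.4594, -0.2786, 0.0381]
orientation: [3.133, -0.228, 0.001]
contact_force: [-1.0, 0.5, 6.5]
grip_width: 0.0256
```

Emit:
arm_command(
  increments=[
    [[0,0,0.01],[0,0,0],10],
    [[0,0,0.04],[0,0,0],10],
    [[0,0,0.08],[0,0,0],10],
    [[0.005,0.02,0.115],[0,0,0],10],
    [[0.01,0.06,0.13],[0,0,0.05],10],
    [[0.01,0.1,0.13],[0,0,0.1],10],
    [[0.01,0.145,0.13],[0,0,0.15],10],
    [[0.01,0.19,0.13],[0,0,0.2],10],
    [[0.01,0.235,0.13],[0,0,0.2],10],
    [[0.01,0.28,0.13],[0,0,0.2],10],
  ],
  newtons=40,
)

```text
clock: 12.25
tcp_pos: [0.4686, 0.0033, 0.1679]
orientation: [3.14, 0.086, 0.001]
contact_force: [0.6, 0.7, -0.1]
grip_width: 0.0253
```

Emit:
arm_command(
  increments=[
    [[0,0.04,0],[0,0,0],10],
    [[0,0.085,0],[0,0,0],10],
    [[-0.007,0.13,0],[0,0,0],10],
    [[-0.013,0.175,0],[0,0,0],10],
    [[-0.02,0.215,0],[0,0,0],10],
    [[-0.027,0.24,0],[0,0,0],10],
    [[-0.027,0.255,0],[0,0,0],10],
    [[-0.027,0.255,0],[0,0,0],10],
    [[-0.027,0.255,0],[0,0,0],10],
  ],
)

```text
clock: 13.15
tcp_pos: [0.4425, 0.2552, 0.1672]
orientation: [3.139, 0.084, -0.0]
contact_force: [0.2, -0.0, -0.7]
grip_width: 0.0258
```

```bash
python3 - <<'E'
from h import *
o=r.get_obs();print(o["tcp_pos"],o["orientation"],o["grip_width"])
m=r.camera_model("wrist");w=r.grab_frame("wrist")
c=np.ascontiguousarray(w[100:300,210:430]);cv2.imwrite("pics/w6.png",cv2.resize(c,None,fx=3,fy=3))
np.savez("pics/w6.npz",K=m["camera_matrix"],T=m["camera_from_world"])
E
```

```text
[0.44254258 0.2552058  0.16716757] [ 3.13918336e+00  8.43058107e-02 -3.44553332e-04] 0.025765384815713555
```

View pics/w6.png

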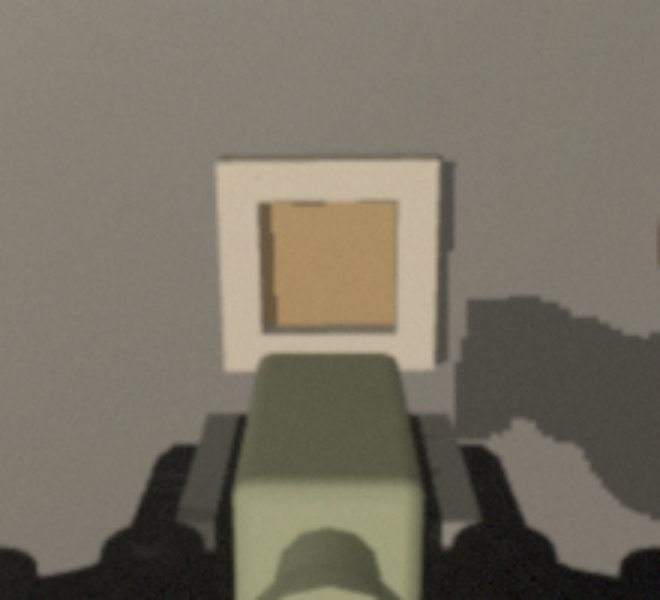

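```bash
python3 - <<'E'
from h import *
m={k:v for k,v in zip(("camera_matrix","camera_from_world"),np.load("pics/w6.npz").values())}
q=lambda p:np.array(p)/3+[210,100]
P=ray(m,q([(217,160),(441,160),(434,368),(225,370)]),.016);print(np.round(P*1000,1),P.mean(0))
print(ray(m,q([(258,358),(402,358)]),.13))
E
```

```text
[[408.2 286.1  16. ]
 [474.2 289.7  16. ]
 [477.9 224.3  16. ]
 [412.1 220.   16. ]] [0.44311273 0.25498686 0.016     ]
[[0.4291467  0.26712182 0.13      ]
 [0.45568192 0.26858391 0.13      ]]
```

The bottle hangs square. The nest centre is at (0.443, 0.255) and the bottle at (0.442, 0.255), so they are aligned within 1 mm.

Emit:
arm_command(
  increments=[
    [[0,0,-0.02],[0,0,0],10],
    [[0,0,-0.05],[0,0,0],10],
    [[0,0,-0.08],[0,0,0],10],
    [[0,0,-0.1],[0,0,0],10],
    [[0,0,-0.112],[0,0,0],10],
    [[0,0,-0.118],[0,0,0],10],
    [[0,0,-0.121],[0,0,0],10],
    [[0,0,-0.122],[0,0,0],10],
    [[0,0,-0.123],[0,0,0],10],
    [[0,0,-0.123],[0,0,0],10],
  ],
)

```text
clock: 14.2
tcp_pos: [0.4424, 0.2569, 0.0449]
orientation: [-3.14, -0.086, -0.002]
contact_force: [0.0, -0.1, -1.4]
grip_width: 0.0254
```

Emit:
arm_command(
  increments=[
    [[0,0,-0.001],[0,0,0],10],
    [[0,0,-0.001],[0,0,0],10],
  ],
)

```text
clock: 14.4
tcp_pos: [0.4424, 0.257, 0.0441]
orientation: [-3.14, -0.086, -0.002]
contact_force: [-0.6, -1.1, 4.5]
grip_width: 0.0256
```

Emit:
arm_command(
  increments=[
    [[0,0,0],[0,0,0],33],
    [[0,0,0],[0,0,0],40],
    [[0,0,0],[0,0,0],60],
    [[0,0,0],[0,0,0],80],
    [[0,0,0],[0,0,0],100],
    [[0,0,0],[0,0,0],100],
    [[0,0,0.05],[0,0,0],100],
    [[0,0,0.1],[0,0,0],100],
    [[0,0,0.15],[0,0,0],100],
    [[0,0,0.2],[0,0,0],100],
  ],
)

```text
clock: 15.4
tcp_pos: [0.4416, 0.2566, 0.2452]
orientation: [-3.14, -0.087, 0.0]
contact_force: [1.1, 0.1, -1.2]
grip_width: 0.0855
```

Emit:
arm_command(
  increments=[
    [[0.165,-0.375,0],[0,0,0.38],100],
    [[0.165,-0.375,0],[0,0,0.38],100],
    [[0.165,-0.375,0],[0,0,0.38],100],
    [[0.165,-0.375,0],[0,0,0.38],100],
    [[0.165,-0.375,0],[0,0,0.38],100],
    [[0.165,-0.375,0],[0,0,0.38],100],
    [[0.165,-0.375,0],[0,0,0.38],100],
    [[0.165,-0.375,0],[0,0,0.38],100],
    [[0.165,-0.375,0],[0,0,0.38],100],
    [[0.165,-0.375,0],[0,0,0.38],100],
  ],
)

```text
clock: 16.4
tcp_pos: [0.6074, -0.1228, 0.2425]
orientation: [3.069, 0.668, -0.001]
contact_force: [0.6, 0.5, 0.3]
grip_width: 0.0852
```

```bash
python3 - <<'E'
from h import *
g=r.grab_frame("scene");w=r.grab_frame("wrist")
cv2.imwrite("pics/w7.png",np.hstack([cv2.resize(g[110:210,390:490],(400,400),interpolation=cv2.INTER_CUBIC),w[:,120:520]]))
print(r.get_obs()["tcp_pos"],r.get_obs()["orientation"])
E
```

```text
[ 0.6067574  -0.11741196  0.24295969] [-3.06626246e+00 -6.77940589e-01  7.07835701e-04]
```

View pics/w7.png

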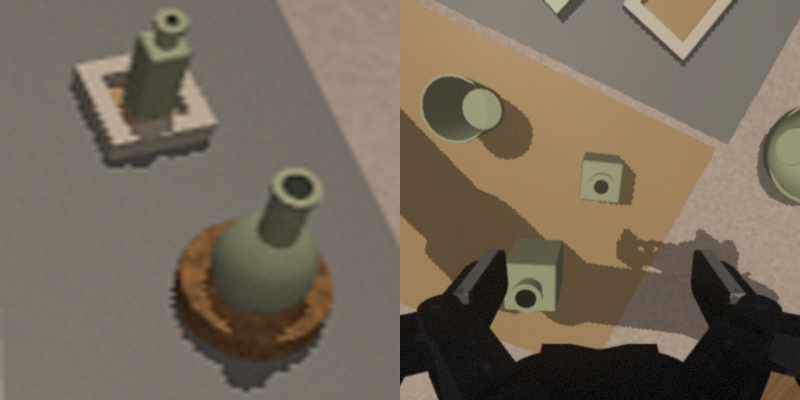

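The small bottle stands upright in its nest and the flask is still seated. The medium bottle's mouth is centred between the jaws at about u=321.

Emit:
arm_command(
  increments=[
    [[0.001,-0.001,0],[0,0,-0.1],100],
    [[0.001,-0.001,-0.03],[0,0,-0.1],100],
    [[0.001,-0.001,-0.07],[0,0,-0.1],100],
    [[0.001,-0.001,-0.11],[0,0,-0.1],100],
    [[0.001,-0.001,-0.15],[0,0,-0.1],100],
    [[0.001,-0.001,-0.18],[0,0,-0.1],100],
    [[0.001,-0.001,-0.195],[0,0,-0.1],100],
    [[0.001,-0.001,-0.2],[0,0,-0.1],100],
    [[0.001,-0.001,-0.2],[0,0,-0.1],80],
    [[0.001,-0.001,-0.2],[0,0,-0.1],62],
  ],
  newtons=30,
)

```text
clock: 17.5
tcp_pos: [0.6093, -0.1189, 0.045]
orientation: [3.097, 0.524, 0.004]
contact_force: [0.0, 0.5, 0.6]
grip_width: 0.0592
```

Emit:
arm_command(
  increments=[
    [[0,0,0],[0,0,0],56],
    [[0,0,0],[0,0,0],53],
    [[0,0,0],[0,0,0],50],
    [[0,0,0],[0,0,0],47],
    [[0,0,0],[0,0,0],40],
    [[0,0,0],[0,0,0],25],
    [[0,0,0],[0,0,0],25],
    [[0,0,0],[0,0,0],25],
  ],
)

```text
clock: 18.3
tcp_pos: [0.6087, -0.1194, 0.0442]
orientation: [3.097, 0.523, 0.002]
contact_force: [-0.9, -0.3, 5.6]
grip_width: 0.0417
```

Emit:
arm_command(
  increments=[
    [[0,0,0.01],[0,0,0],25],
    [[0,0,0.04],[0,0,0],25],
    [[0,0,0.08],[0,0,0],25],
    [[0,0.03,0.1],[0,0,-0.1],25],
    [[0,0.07,0.1],[0,0,-0.2],25],
    [[0,0.11,0.1],[0,0,-0.32],25],
    [[0,0.15,0.1],[0,0,-0.44],25],
    [[-0.002,0.185,0.1],[0,0,-0.55],25],
    [[-0.003,0.196,0.1],[0,0,-0.585],25],
    [[-0.003,0.196,0.1],[0,0,-0.585],25],
  ],
  newtons=45,
)

```text
clock: 19.3
tcp_pos: [0.6042, 0.0801, 0.1436]
orientation: [-3.117, 0.384, 0.001]
contact_force: [0.0, 0.2, -1.3]
grip_width: 0.0416
```

Emit:
arm_command(
  increments=[
    [[0,0,0],[0,0,0],25],
    [[0,0,0],[0,0,0],25],
  ],
)

```text
clock: 19.5
tcp_pos: [0.6051, 0.0745, 0.1432]
orientation: [3.116, -0.394, -0.0]
contact_force: [1.1, 0.4, -0.9]
grip_width: 0.0415
```

```bash
python3 - <<'E'
from h import *
o=r.get_obs();print(o["tcp_pos"],o["orientation"],o["grip_width"])
m=r.camera_model("wrist");w=r.grab_frame("wrist")
c=np.ascontiguousarray(w[100:300,190:450]);cv2.imwrite("pics/w8.png",cv2.resize(c,None,fx=3,fy=3))
np.savez("pics/w8.npz",K=m["camera_matrix"],T=m["camera_from_world"])
E
```

```text
[0.6051197  0.07451057 0.14316427] [ 3.11560369e+00 -3.94286593e-01 -3.96657798e-04] 0.04149658519727367
```

View pics/w8.png

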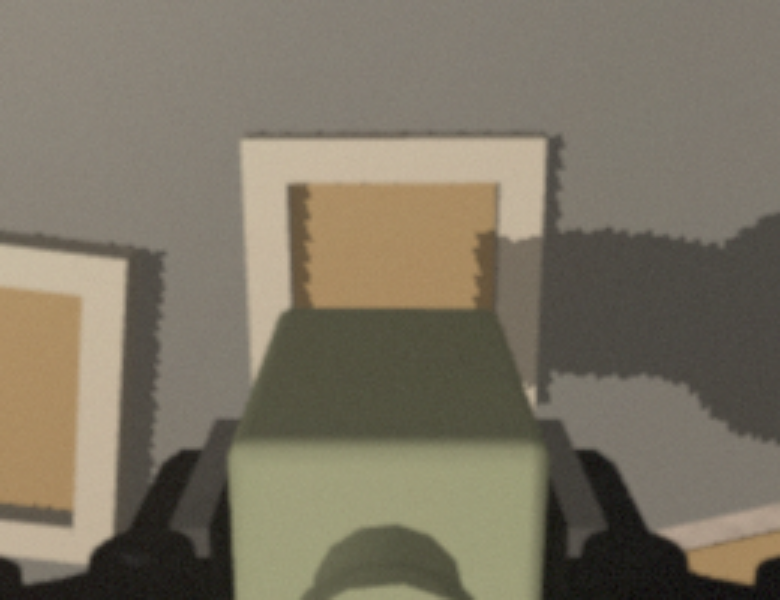

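The bottle is square to the medium nest. The nest's far corners are at crop (241,138) and (547,138), and the bottle's bottom far edge runs from (290,310) to (495,310).

```bash
python3 - <<'E'
from h import *
m={k:v for k,v in zip(("camera_matrix","camera_from_world"),np.load("pics/w8.npz").values())}
q=lambda p:np.array(p)/3+[190,100]
for p,z,d in (([(241,138),(547,138)],.016,.041),([(290,312),(495,312)],.0995,.021)):
    P=ray(m,q(p),z)[:,:2];e=P[1]-P[0];L=np.linalg.norm(e);e/=L
    n=np.array([e[1],-e[0]]);print(P,L,np.degrees(np.arctan2(e[1],e[0])),"centre",P.mean(0)+d*n)
E
```

```text
[[0.57723616 0.12497283]
 [0.65663364 0.10463402]] 0.08196113037459601 -14.368180089404573 centre [0.60676067 0.07508586]
[[0.59181651 0.09795554]
 [0.62938117 0.08833923]] 0.03877598856521736 -14.358996568356543 centre [0.60539091 0.07280341]
```

Emit:
arm_command(
  increments=[
    [[0.001,0.002,-0.02],[0,0,0],25],
    [[0.001,0.002,-0.05],[0,0,0],25],
    [[0.001,0.002,-0.07],[0,0,0],25],
    [[0.001,0.002,-0.082],[0,0,0],25],
    [[0.001,0.002,-0.088],[0,0,0],25],
    [[0.001,0.002,-0.091],[0,0,0],25],
    [[0.001,0.002,-0.092],[0,0,0],25],
    [[0.001,0.002,-0.093],[0,0,0],25],
    [[0.001,0.002,-0.093],[0,0,0],25],
  ],
)

```text
clock: 20.45
tcp_pos: [0.6065, 0.0788, 0.051]
orientation: [-3.117, 0.392, -0.002]
contact_force: [0.4, -0.3, -1.3]
grip_width: 0.0413
```

Emit:
arm_command(
  increments=[
    [[0,0,-0.001],[0,0,0],25],
    [[0,0,-0.001],[0,0,0],25],
  ],
)

```text
clock: 20.65
tcp_pos: [0.6065, 0.0789, 0.0502]
orientation: [-3.117, 0.392, -0.002]
contact_force: [-0.7, 0.4, 5.0]
grip_width: 0.0414
```

Emit:
arm_command(
  increments=[
    [[0,0,0],[0,0,0],53],
    [[0,0,0],[0,0,0],60],
    [[0,0,0],[0,0,0],80],
    [[0,0,0],[0,0,0],100],
    [[0,0,0],[0,0,0],100],
    [[0,0,0],[0,0,0],100],
    [[0,0,0.05],[0,0,0],100],
    [[0,0,0.1],[0,0,0],100],
    [[0,0,0.15],[0,0,0],100],
    [[0,0,0.2],[0,0,0],100],
  ],
)

```text
clock: 21.65
tcp_pos: [0.6057, 0.0787, 0.2513]
orientation: [-3.117, 0.391, 0.0]
contact_force: [-0.1, 0.2, -0.1]
grip_width: 0.0854
```

Emit:
arm_command(
  increments=[
    [[-0.019,-0.335,0],[0,0,0.63],100],
    [[-0.019,-0.335,0],[0,0,0.63],100],
    [[-0.019,-0.335,0],[0,0,0.63],100],
    [[-0.019,-0.335,0],[0,0,0.63],100],
    [[-0.019,-0.335,0],[0,0,0.63],100],
    [[-0.019,-0.335,0],[0,0,0.63],100],
    [[-0.019,-0.335,0],[0,0,0.63],100],
    [[-0.019,-0.335,0],[0,0,0.63],100],
    [[-0.019,-0.335,0],[0,0,0.63],100],
    [[-0.019,-0.335,0],[0,0,0.63],100],
  ],
)

```text
clock: 22.65
tcp_pos: [0.5874, -0.2544, 0.2493]
orientation: [-3.083, -0.596, -0.0]
contact_force: [1.0, -0.3, -0.6]
grip_width: 0.0856
```

```bash
python3 - <<'E'
from h import *
o=r.get_obs();print(o["tcp_pos"],o["orientation"])
g=r.grab_frame("scene");m=r.camera_model("wrist");w=r.grab_frame("wrist")
cv2.imwrite("pics/w9.png",np.hstack([cv2.resize(g[120:220,325:425],(400,400),interpolation=cv2.INTER_CUBIC),w[:,120:520]]))
np.savez("pics/w9.npz",K=m["camera_matrix"],T=m["camera_from_world"])
E
```

```text
[ 0.58737665 -0.25440881  0.24928049] [-3.08335069e+00 -5.96338214e-01 -4.57111649e-04]
```

View pics/w9.png

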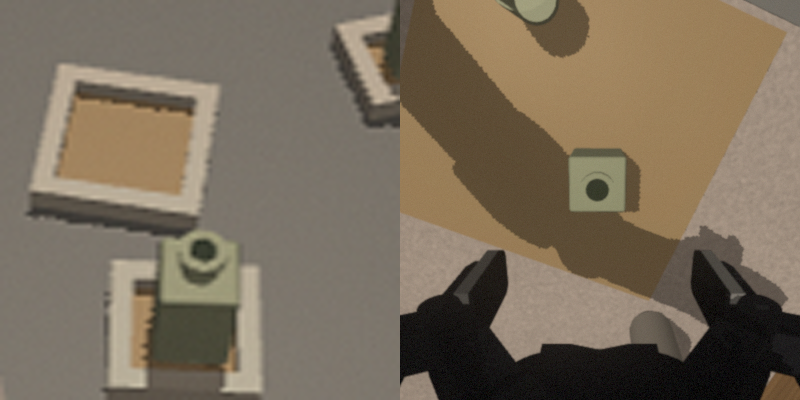

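The medium bottle is upright in its nest and the large nest is empty. The large bottle is square to the jaws, with its mouth at full-frame (317,189).

Emit:
arm_command(
  increments=[
    [[-0.001,-0.002,0],[0,0,0],100],
    [[-0.001,-0.002,-0.03],[0,0,0],100],
    [[-0.001,-0.002,-0.07],[0,0,0],100],
    [[-0.001,-0.002,-0.11],[0,0,0],100],
    [[-0.001,-0.002,-0.15],[0,0,0],100],
    [[-0.001,-0.002,-0.18],[0,0,0],100],
    [[-0.001,-0.002,-0.194],[0,0,0],100],
    [[-0.001,-0.002,-0.199],[0,0,0],100],
    [[-0.001,-0.002,-0.199],[0,0,0],90],
    [[-0.001,-0.002,-0.199],[0,0,0],80],
  ],
  newtons=30,
)

```text
clock: 23.75
tcp_pos: [0.5873, -0.2585, 0.0521]
orientation: [3.084, 0.593, 0.004]
contact_force: [1.1, -0.1, -0.4]
grip_width: 0.0684
```

Emit:
arm_command(
  increments=[
    [[0,0,0],[0,0,0],74],
    [[0,0,0],[0,0,0],71],
    [[0,0,0],[0,0,0],68],
    [[0,0,0],[0,0,0],65],
    [[0,0,0],[0,0,0],60],
    [[0,0,0],[0,0,0],45],
    [[0,0,0],[0,0,0],45],
    [[0,0,0],[0,0,0],45],
  ],
)

```text
clock: 24.55
tcp_pos: [0.5871, -0.2584, 0.0514]
orientation: [3.084, 0.593, 0.003]
contact_force: [1.2, 0.9, 6.2]
grip_width: 0.0575
```

Emit:
arm_command(
  increments=[
    [[0,0,0],[0,0,0],45],
    [[0,0,0.005],[0,0,0],45],
    [[0,0,0.015],[0,0,0],45],
    [[0,0,0.02],[0,0,0],45],
  ],
  newtons=60,
)

```text
clock: 24.95
tcp_pos: [0.5858, -0.2584, 0.0709]
orientation: [-3.085, -0.593, 0.0]
contact_force: [-0.3, -0.7, -3.4]
grip_width: 0.0573
```

Emit:
arm_command(
  increments=[
    [[0,0,0.03],[0,0,0],45],
    [[0,0,0.07],[0,0,-0.05],45],
    [[0,0.03,0.1],[0,0,-0.15],45],
    [[-0.012,0.065,0.1],[0,0,-0.25],45],
    [[-0.025,0.1,0.1],[0,0,-0.35],45],
    [[-0.04,0.14,0.1],[0,0,-0.45],45],
    [[-0.055,0.18,0.1],[0,0,-0.55],45],
    [[-0.07,0.22,0.1],[0,0,-0.65],45],
    [[-0.085,0.26,0.1],[0,0,-0.72],45],
    [[-0.1,0.295,0.1],[0,0,-0.763],45],
  ],
)

```text
clock: 25.95
tcp_pos: [0.485, 0.0388, 0.1707]
orientation: [-3.083, 0.6, -0.001]
contact_force: [0.9, 0.7, -2.8]
grip_width: 0.0571
```

Emit:
arm_command(
  increments=[
    [[-0.008,0.02,0],[0,0,0],45],
    [[-0.014,0.035,0],[0,0,0],45],
    [[-0.014,0.037,0],[0,0,0],45],
    [[-0.014,0.037,0],[0,0,0],45],
    [[-0.014,0.037,0],[0,0,0],45],
    [[-0.014,0.037,0],[0,0,0],45],
  ],
)

```text
clock: 26.55
tcp_pos: [0.4724, 0.0725, 0.1703]
orientation: [3.083, -0.601, 0.0]
contact_force: [-0.5, 0.9, -2.4]
grip_width: 0.0574
```

```bash
python3 - <<'E'
from h import *
o=r.get_obs();print(o["tcp_pos"],o["orientation"],o["grip_width"])
m=r.camera_model("wrist");w=r.grab_frame("wrist")
c=np.ascontiguousarray(w[100:300,190:450]);cv2.imwrite("pics/w10.png",cv2.resize(c,None,fx=3,fy=3))
np.savez("pics/w10.npz",K=m["camera_matrix"],T=m["camera_from_world"])
E
```

```text
[0.4723871  0.07252186 0.17026375] [ 3.08321009e+00 -6.01036490e-01  9.01455294e-05] 0.05736102319388747
```

View pics/w10.png

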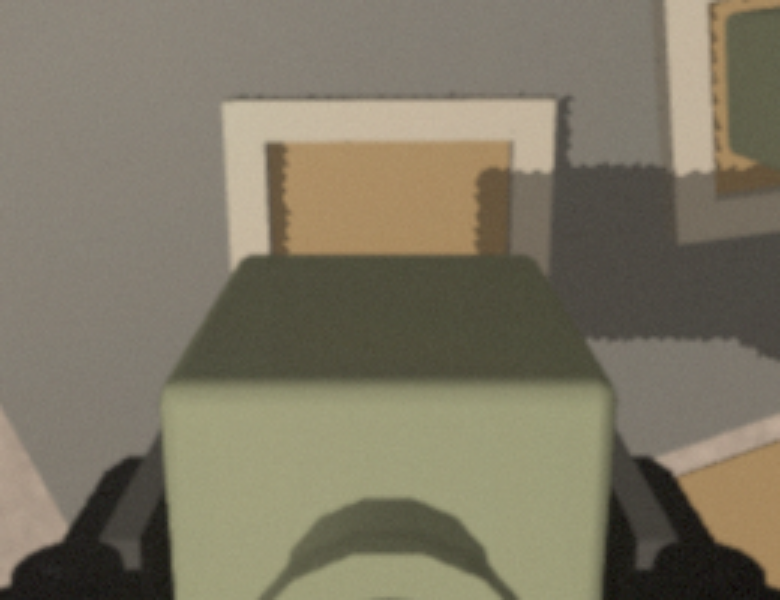

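The bottle is square to the large nest. The nest's far corners are at crop (222,101) and (557,100), and the bottle's bottom far edge runs from (238,258) to (543,258).

```bash
python3 - <<'E'
from h import *
m={k:v for k,v in zip(("camera_matrix","camera_from_world"),np.load("pics/w10.npz").values())}
q=lambda p:np.array(p)/3+[190,100]
for p,z,d in (([(222,101),(557,100)],.016,.049),([(238,258),(543,258)],.119,.029)):
    P=ray(m,q(p),z)[:,:2];e=P[1]-P[0];L=np.linalg.norm(e);e/=L
    n=np.array([e[1],-e[0]]);print(L,np.degrees(np.arctan2(e[1],e[0])),"centre",P.mean(0)+d*n)
E
```

```text
0.09827046281417867 -21.83740754614778 centre [0.47292757 0.07300945]
0.05928369959097023 -22.0007894833157 centre [0.4721787  0.07152156]
```

Emit:
arm_command(
  increments=[
    [[0.001,0.001,-0.02],[0,0,0],45],
    [[0.001,0.001,-0.05],[0,0,0],45],
    [[0.001,0.001,-0.08],[0,0,0],45],
    [[0.001,0.001,-0.097],[0,0,0],45],
    [[0.001,0.001,-0.106],[0,0,0],45],
    [[0.001,0.001,-0.11],[0,0,0],45],
    [[0.001,0.001,-0.111],[0,0,0],45],
    [[0.001,0.001,-0.112],[0,0,0],45],
    [[0.001,0.001,-0.113],[0,0,0],45],
    [[0.001,0.001,-0.113],[0,0,0],45],
  ],
)

```text
clock: 27.6
tcp_pos: [0.4734, 0.0747, 0.0578]
orientation: [-3.084, 0.598, -0.002]
contact_force: [0.6, 0.0, -2.3]
grip_width: 0.0569
```

Emit:
arm_command(
  increments=[
    [[0,0,-0.001],[0,0,0],45],
    [[0,0,-0.001],[0,0,0],45],
  ],
)

```text
clock: 27.8
tcp_pos: [0.4734, 0.0749, 0.0575]
orientation: [3.084, -0.598, 0.002]
contact_force: [-2.4, -0.1, 9.1]
grip_width: 0.057
```

Contact came at the predicted height. Release, rise and look.

Emit:
arm_command(
  increments=[
    [[0,0,0],[0,0,0],71],
    [[0,0,0],[0,0,0],78],
    [[0,0,0],[0,0,0],90],
    [[0,0,0],[0,0,0],100],
    [[0,0,0],[0,0,0],100],
    [[0,0,0],[0,0,0],100],
    [[0,0,0.05],[0,0,0],100],
    [[0,0,0.1],[0,0,0],100],
    [[0,0,0.15],[0,0,0],100],
    [[0,0,0.2],[0,0,0],100],
  ],
)

```text
clock: 28.8
tcp_pos: [0.4725, 0.0747, 0.2583]
orientation: [-3.084, 0.598, 0.0]
contact_force: [1.8, -1.0, -1.0]
grip_width: 0.0855
```

Emit:
arm_command(
  increments=[
    [[0.03,-0.05,0],[0,0,0],100],
    [[0.05,-0.1,0],[0,0,0],100],
    [[0.05,-0.15,0],[0,0,0],100],
    [[0.05,-0.2,0],[0,0,0],100],
    [[0.05,-0.25,0],[0,0,0],100],
    [[0.05,-0.3,0],[0,0,0],100],
    [[0.05,-0.35,0],[0,0,0],100],
    [[0.05,-0.4,0],[0,0,0],100],
    [[0.05,-0.42,0],[0,0,0],100],
    [[0.05,-0.42,0],[0,0,0],100],
  ],
)

```text
clock: 29.8
tcp_pos: [0.5209, -0.3515, 0.2556]
orientation: [3.079, -0.61, -0.001]
contact_force: [-0.7, -1.3, -0.0]
grip_width: 0.085
```

```bash
python3 - <<'E'
from h import *
g=r.grab_frame("scene");t=r.grab_frame("top");cv2.imwrite("pics/t11.png",t)
a=cv2.resize(g[95:295,245:495],None,fx=2,fy=2,interpolation=cv2.INTER_CUBIC);b=cv2.resize(t[110:310,160:380][:, :150],(300,400),interpolation=cv2.INTER_CUBIC)
cv2.imwrite("pics/f11.png",np.hstack([a,b]))
m=r.camera_model("top");t0=cv2.imread("pics/top0.png")
for n,(x0,x1,y0,y1) in dict(bowl=(285,342,105,160),beaker=(343,376,250,292)).items():
    print(n,cv2.phaseCorrelate(*[cv2.cvtColor(i[y0:y1,x0:x1],6).astype(np.float32) for i in(t0,t)]))
E
```

```text
bowl ((0.014701697792069979, 0.031233147488840984), 1.0227560403611924)
beaker ((0.006221324798751482, 0.5020224971349911), 1.0198257196832585)
```

View pics/f11.png

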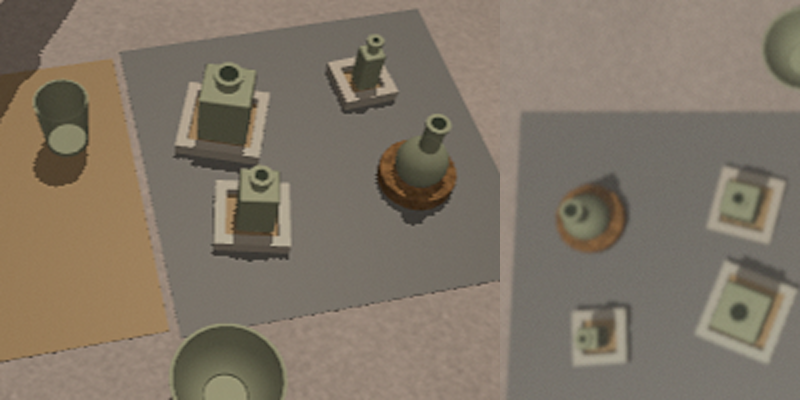

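```bash
python3 - <<'E'
from h import *
t=cv2.imread("pics/t11.png");m=r.camera_model("top");S=6
x0,y0=185,200;c=cv2.cvtColor(cv2.resize(t[y0:240,x0:225],None,fx=S,fy=S,interpolation=cv2.INTER_CUBIC),6)
n,l,s,ce=cv2.connectedComponentsWithStats((c<70).astype(np.uint8))
for i in range(1,n):
    if s[i,4]>60: p=(ce[i]+.5)/S-.5+[x0,y0];print(s[i],p,ray(m,p,.104))
sc=r.grab_frame("scene");ms=r.camera_model("scene")
c=cv2.cvtColor(cv2.resize(sc[145:175,445:480],None,fx=S,fy=S,interpolation=cv2.INTER_CUBIC),6)
n,l,s,ce=cv2.connectedComponentsWithStats((c<60).astype(np.uint8))
for i in range(1,n):
    if s[i,4]>60: p=(ce[i]+.5)/S-.5+[445,145];print("scene",s[i],p,ray(ms,p,.104))
E
```

```text
[ 107   15   83  107 3257] [211.13169072 208.52627674] [[0.60463529 0.23468006 0.104     ]]
[208  49  24  91 871] [221.57529659 214.65011481] [[0.59032178 0.20998989 0.104     ]]
[ 49  80  25  24 465] [194.84498208 214.81451613] [[0.58998921 0.27186826 0.104     ]]
[101  93   9  18 103] [202.14805825 216.5461165 ] [[0.585945   0.25480655 0.104     ]]
scene [ 97  55  40  32 965] [464.05621762 156.15069085] [[0.58992558 0.27049202 0.104     ]]
scene [ 72  84  18  24 224] [457.87574405 160.50669643] [[0.59824476 0.25388078 0.104     ]]
scene [ 61 113  13  32 241] [455.66009682 166.00172891] [[0.61076008 0.24441289 0.104     ]]
```

The flask's mouth is at (0.590, 0.271), directly above the ring centre at (0.589, 0.270), so it stands upright. Handing in.

```bash
python3 -c "
from bench import r
print(r.get_obs()['clock'],r.hand_in())"
```

```text
the job is handed in; nothing more can be done
29.95 None
```

I moved the flask from the largest nest to the cork ring first. Then I stood the small, medium and large bottles in their matching nests, in that order, and handed in at about 30 s of the 109 s allowed.

**Bottles:** in the last scene and top pictures all three stand upright in their nests. Each one touched down within 0.1 mm of the height expected for the nest floor, with at most about 9 N on the wrist.

**Flask:** it met the ring about 2 mm off centre, so I shifted it that far before letting go. Its mouth now measures within 2 mm of the ring's centre in both cameras, so it is upright.

**Beaker and bowl:** the bowl shows no shift between the first and last top pictures. The beaker's comparison gave 0.5 pixel, about 1 mm. I put that down to changed shadow, because the gripper never came near it, but I did not check further.

The robot was clear of everything at hand-in.

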